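# Drag the trapped end pin out of the peg jig

## Robot

A 6-joint arm with a two-finger parallel gripper is mounted at the origin on the work surface. World frame = base frame: x ahead of the robot, y to its left, z up, the work surface at z = 0. Lengths are in mm, angles in rad, forces in N, time in s.
With the tool pointing down it reaches from about 300 to 1000 mm from the base axis. Payload 5.1 kg.
Tool frame: the origin (TCP) lies midway between the tips of the shut fingers; the grasp point (between the pads) lies 19 mm behind it; z points along the fingers, y is the line along which they close (so a half turn about z gives the same grasp; the last joint's range is limited). The gripper opens to 95 mm and grips with 3 to 60 N. Pads are 20 mm wide; open, the fingers measure 119 mm over their backs; the gripper's body (75 mm by 180 mm) begins 59 mm behind the grasp point.
Start: joints at [-1.298, 0.124, 1.65, -0, 1.367, -0.083], TCP at [226.389, -609.289, 214.656] pointing down, gripper open.
Joint ranges: [-2.61, 2.61], [-1.02, 2.33], [0.03, 2.71], [-1.35, 4.49], [0.32, 2.68], [-2.91, 2.91]. Speed limits (rad/s): [2.57, 2.57, 3.14, 3.14, 3.14, 3.14].

## Interface

Orientations are given as a unit quaternion [x, y, z, w].
In Python, from bench import * gives the robot as it stands. Calls block until the motion is done:
- movep(position, orientation): joint-space move of the TCP to a pose.
- move_l(position, feed=150, rot=None): straight line of the TCP; rot=None keeps the orientation; feed is the mean speed in mm/s.
- goto_joints(angles): joint-space move.
- set_gripper(opening): finger opening in mm; the grip force is fixed at half the most; returns when the fingers have stopped.
- wait(seconds).
- solve_ik(position, orientation): joint angles nearest the present ones, or None.
- camera(name): name is "scene" or "side" or "wrist"; returns a dict with "color" (480x640x3 uint8, red, green, blue), "camera_matrix" (3x3 intrinsics, pixels), "D" ([k1, k2, p1, p2, k3] as OpenCV has them; the pictures are not rectified), "extrinsics" (4x4, takes a point from camera to world coordinates). Camera axes: x right, y down, z forward; pixel columns grow to the right and rows downward; lengths in mm; the calibration is good to about 2 mm. A picture is of the moment at which its call begins. There is no depth.
A pose or a line that the arm cannot do raises Unreachable and nothing moves.
- job_done(): hands the job in; it is judged then, once.
Trained networks look in a picture, given as the dict that the camera call returned (one of the last four; its "shot" number tells which), for a name from the list of things; names that differ only in an ending like _2 or _b are one class to them, and where a whole thing is asked for, a point or a joint stands for the part that bears it (a point fixed in the world has none). Each returns a list of dicts, best first, with "score" (0 to 1); they miss things now and then, are a little off and sometimes report something else, mostly with a low value. They report only what shows in the picture. A call takes as long as a camera call. They do not tell look-alikes from the thing itself.
- outline_of(picture, target): "mask" (480x640 bool, what is visible of it).
- spot_point(picture, target): "location" ([x, y, z] in mm, in world coordinates, good to about 4 mm: a listed point, or the origin of a listed thing).
Readings, each from a call of its own:
- read_clock(): time.
- read_joints(): joint angles.
- read_qvel(): joint speeds.
- read_joint_efforts(): joint torques, N m.
- read_position(): TCP position.
- read_tool_rot(): TCP orientation.
- read_contact_force(): force on the tool from outside, world axes, zero at the start.
- read_wrist_torque(): the same for the moment, N m.
- read_grip_width(): finger opening in mm.
- read_finger_force(): force on a finger pad.
Only numpy, scipy, OpenCV 4.12 (cv2) and the standard library are available. Lean on these libraries where they do the work, as an engineer would, in place of code of your own. Each camera call takes 0.05 s, during which the arm holds its last target. There are 200 camera calls.

## Task

A brass end pin is trapped in one slot of the slotted wooden peg jig. With the hooked pick, reach into that slot behind the pin and drag it out through the slot's open end until all of it lies on the bench at least a finger's width (15 mm) clear of the jig, without the gripper touching the pin and without shifting the plain dowel in the other slot. Then lay the pick back on its rest where it was.

Things in the scene. Friction and masses are not known exactly. Their poses are not given: they have to be found in the camera images.
- pick: Hooked pick, 60 g, level in a wooden rest. Square handle 110 (x) x 18 x 18; origin: its middle, the grip, 84 above the bench. Shank (6 thick) leaves at +x, turns down (-z) at x = 90; foot 8 wide (y), 5 thick (x), its end 65 below the origin. Fixed rest, 120 x 50: two uprights 75 high, 8 thick, 46 either side of the grip (84 free between), each with cheeks 12 higher, 30 apart, beside the handle.
- pin: Brass end pin, 30 g, 44 long along its x, lying on the bench in one slot of the jig; origin on its axis at mid-length, 7 above the bench. Button head (14 diameter, 8 long) at its +x end, towards the slot's closed end; then neck, 14 mm collar and tapered shank (10 to 8) towards the open end.
- jig: Brown wooden block fixed to the bench, 140 (x) x 100 (y) x 18 high; origin: centre of its underside. Two slots along x, centred at y = -25 and +25, 20 wide, open above, the bench as floor, open at the -x end (x = -70), which faces the robot's left within 17 degrees, closed at x = 60. The pin starts with its middle at x = -15 to 5, so 33 mm or more of slot is free behind its head.
- dowel: Plain black ebony dowel, 14 diameter, 60 long, about 12 g, lying along the other slot of the jig; origin at its centre. It is to be left alone.
Not all that is in view belongs to the job. What is shaped like the jig but purple or turquoise is not meant.

How it is judged:
By the outcome, as a careful person would: the job done as asked, in the order asked, and still so for the second after the job is handed in, with the robot touching nothing.
It also fails if it takes over 48 s, if anything falls off the work surface, if the arm or the gripper's body presses on something with over 40 N, if the wrist force passes 120 N, or if a joint passes its speed limit or range.

## Working session

There is one attempt and no reset: what is moved stays moved. The work goes in short steps, each a Python script; the robot and the scene stay as the last script left them, time stands still between calls to the robot, and variables do not carry over. Pictures are saved under pics/ and viewed, at most 10 in all, crops included, and the job is handed in when it is done.

```bash
mkdir -p pics; ls; python3 - <<'E'
from bench import *
import cv2,numpy as np
for n in ["scene","side"]:
    p=camera(n); cv2.imwrite(f"pics/{n}0.png",p["color"][:,:,::-1])
    print(n,np.round(p["extrinsics"],2).tolist(),np.round(p["camera_matrix"],1).tolist(),p["D"])
    for t in ["pick","pin","jig","dowel"]:
        print(t,[(round(d["score"],2),np.round(d["location"]).tolist()) for d in spot_point(p,t)])
print(read_clock(),read_tool_rot())
E
```

```text
pics
scene [[-0.45, 0.72, -0.52, 966.26], [0.89, 0.38, -0.25, 230.96], [0.02, -0.58, -0.82, 841.42], [0.0, 0.0, 0.0, 1.0]] [[448.5, 0.0, 319.6], [0.0, 448.5, 236.1], [0.0, 0.0, 1.0]] [0.0050372 0.        0.        0.        0.       ]
pick [(0.88, [554.0, 282.0, 87.0])]
pin [(0.75, [552.0, 279.0, 84.0]), (0.61, [561.0, -117.0, 6.0])]
jig [(0.86, [542.0, -121.0, 3.0]), (0.78, [451.0, -307.0, 2.0]), (0.73, [478.0, 79.0, -1.0]), (0.68, [326.0, -123.0, 0.0])]
dowel [(0.7, [516.0, -125.0, 6.0])]
side [[-0.92, -0.25, 0.29, 199.76], [-0.38, 0.56, -0.73, 686.48], [0.02, -0.79, -0.62, 626.79], [0.0, 0.0, 0.0, 1.0]] [[468.6, 0.0, 317.3], [0.0, 468.6, 228.5], [0.0, 0.0, 1.0]] [-0.04339892  0.          0.          0.          0.        ]
pick [(0.75, [553.0, 277.0, 84.0])]
pin [(0.52, [515.0, -121.0, 7.0]), (0.49, [561.0, -114.0, 10.0])]
jig [(0.93, [482.0, 76.0, -5.0]), (0.88, [324.0, -125.0, 1.0]), (0.66, [541.0, -122.0, -6.0]), (0.62, [454.0, -308.0, 3.0])]
dowel [(0.39, [516.0, -118.0, 6.0])]
0.5 [ 9.84217814e-01  1.76961276e-01 -1.53947052e-05 -1.83633122e-05]
```

View pics/scene0.png

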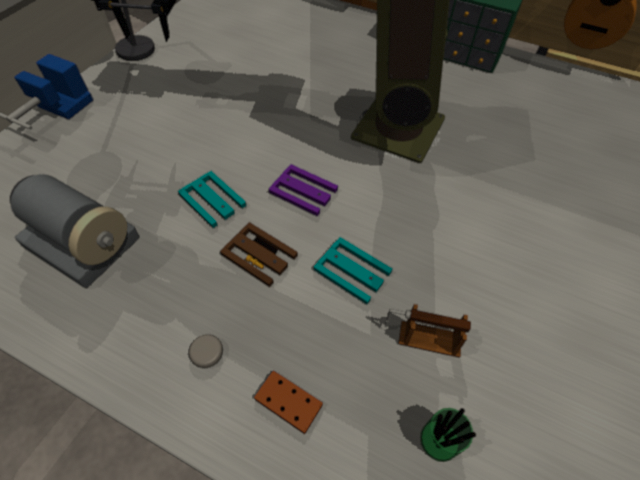

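View pics/side0.png

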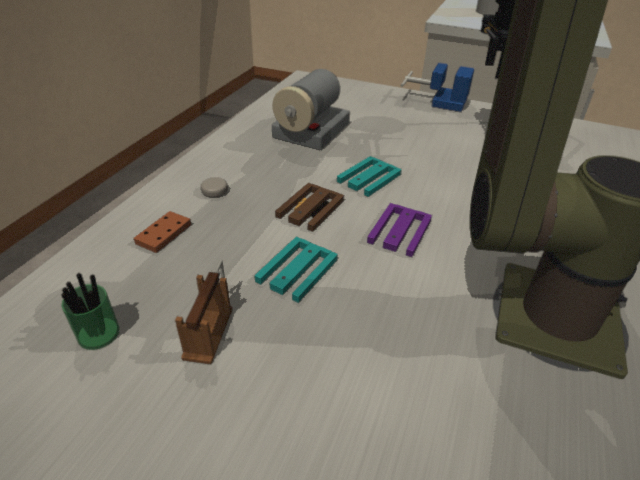

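The brown jig is at scene (258,254) and side (310,205). The purple and turquoise look-alikes are ruled out. The pin is yellow at scene (254,263) and the dowel is black at (268,241). The pick sits in its rest at (437,320) with its hook towards -y. Next I'll get wrist views of the jig and the pick.

```bash
cat > h.py <<'E'
from bench import *
import cv2,numpy as np
def Q(psi): return [float(np.cos(psi/2)),float(np.sin(psi/2)),0.,0.]
def shot(n,f):
    p=camera(n); cv2.imwrite(f"pics/{f}.png",p["color"][:,:,::-1]); return p
def proj(p,P):
    E=np.linalg.inv(p["extrinsics"]); r,_=cv2.Rodrigues(E[:3,:3])
    return cv2.projectPoints(np.array(P,float).reshape(-1,1,3),r,E[:3,3],p["camera_matrix"],np.array(p["D"],float))[0].reshape(-1,2)
def unproj(p,uv,z):
    u=cv2.undistortPoints(np.array(uv,float).reshape(-1,1,2),p["camera_matrix"],np.array(p["D"],float)).reshape(-1,2)
    d=np.c_[u,np.ones(len(u))]@p["extrinsics"][:3,:3].T; o=p["extrinsics"][:3,3]
    return o+d*((z-o[2])/d[:,2])[:,None]
E
python3 - <<'E'
from h import *
for s in (1,-1):
    for P in ([541,-60,230],[541,-121,150],[553,280,150]): print(s,P,solve_ik(P,Q(s*np.pi/2)))
s=-1 if solve_ik([553,280,150],Q(-np.pi/2)) is not None else 1
movep([541,-100,260],Q(s*np.pi/2)); p=shot("wrist","w1")
print(s,np.round(p["extrinsics"],3).tolist(),read_clock())
for t in ["pin","jig","dowel"]:
    print(t,[(round(d["score"],2),np.round(d["location"],1).tolist(),proj(p,d["location"]).round().tolist()) for d in spot_point(p,t)])
E
```

```text
1 [541, -60, 230] [-2.09086211e-01 -1.20236158e-01  1.86883335e+00 -4.44089210e-16
  1.39299546e+00 -2.09086211e-01]
1 [541, -121, 150] [-3.16876795e-01 -3.72876264e-02  1.92810364e+00 -4.44089210e-16
  1.25077664e+00 -3.16876795e-01]
1 [553, 280, 150] [ 3.82116839e-01  1.06252433e-01  1.78063304e+00 -4.44089210e-16
  1.25470718e+00  3.82116839e-01]
-1 [541, -60, 230] None
-1 [541, -121, 150] [-3.16876795e-01 -3.72876264e-02  1.92810364e+00 -4.44089210e-16
  1.25077664e+00  2.82471586e+00]
-1 [553, 280, 150] [ 3.82116839e-01  1.06252433e-01  1.78063304e+00 -4.44089210e-16
  1.25470718e+00 -2.75947581e+00]
-1 [[-1.0, 0.0, 0.001, 540.245], [0.001, 0.955, 0.297, -185.631], [-0.001, 0.297, -0.955, 430.859], [0.0, 0.0, 0.0, 1.0]] 3.0417
pin [(0.82, [564.3, -117.6, 9.1], [[298.0, 184.0]])]
jig [(0.95, [543.5, -124.3, 0.1], [[319.0, 176.0]]), (0.89, [483.2, 82.4, -3.1], [[371.0, 353.0]]), (0.81, [326.7, -126.9, 3.1], [[533.0, 174.0]])]
dowel [(0.56, [511.8, -122.6, 5.5], [[350.0, 178.0]])]
```

View pics/w1.png

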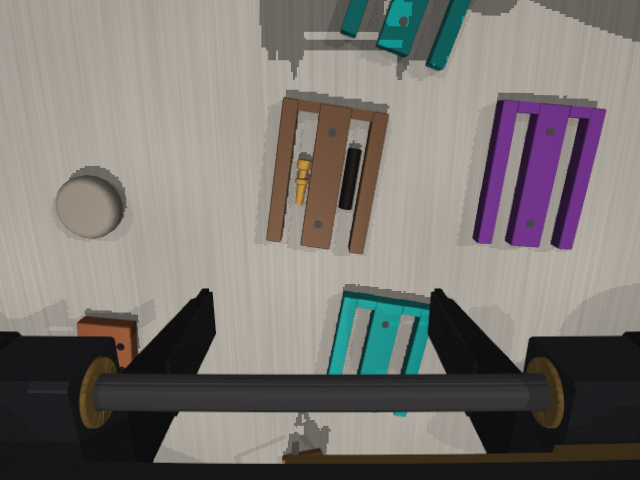

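The wrist view shows the brown jig from (267,98) to (388,253), with the slots open downward (+y). The pin is at (302,182) with its head up, and the dowel is at (350,179). Purple is at (540,175), turquoise at (400,20) and (380,345). I'll fit silhouettes next, then look at the pick.

```bash
cat >> h.py <<'E'
from scipy.optimize import minimize
def box(x0,x1,y0,y1,z0,z1): return np.array([[x,y,z] for x in(x0,x1) for y in(y0,y1) for z in(z0,z1)],float)
JIG=[box(-70,70,-50,-35,0,18),box(-70,70,-15,15,0,18),box(-70,70,35,50,0,18),box(60,70,-50,50,0,18)]
PICK=[box(-55,55,-9,9,-9,9),box(55,93,-3,3,-3,3),box(87.5,92.5,-4,4,-65,0)]
def cyl(x0,x1,r0,r1):
    a=np.linspace(0,6.28,16); return np.vstack([np.c_[a*0+x,r*np.cos(a),r*np.sin(a)] for x,r in((x0,r0),(x1,r1))])
PIN=[cyl(14,22,7,7),cyl(-22,14,4,5)]
def place(P,q,z): c,s=np.cos(q[2]),np.sin(q[2]); return np.c_[q[0]+c*P[:,0]-s*P[:,1],q[1]+s*P[:,0]+c*P[:,1],P[:,2]+z]
def render(p,parts,q,z,S=4):
    m=np.zeros((480,640),np.uint8)
    for P in parts:
        h=cv2.convexHull(proj(p,place(P,q,z)).astype(np.float32))
        cv2.fillPoly(m,[np.round(h*16).astype(np.int32)],255,cv2.LINE_AA,4)
    return m/255.
def fit(obs,parts,z,q0):
    """obs: list of (picture, mask); pose maximising silhouette IoU"""
    def c(q):
        s=0
        for p,m in obs:
            r=render(p,parts,q,z); s+=1-np.minimum(r,m).sum()/np.maximum(r,m).sum()
        return s/len(obs)
    best=None
    for dy in (-.15,0,.15):
        q=np.array([q0[0],q0[1],q0[2]+dy]); sim=np.vstack([q]+[q+d for d in([5,0,0],[0,5,0],[0,0,.1])])
        r=minimize(c,q,method="Nelder-Mead",options=dict(initial_simplex=sim,xatol=.02,fatol=1e-4))
        if best is None or r.fun<best.fun: best=r
    return best.x,best.fun
def near(p,t,xy):
    for d in outline_of(p,t):
        m=d["mask"]; v,u=np.nonzero(m)
        if len(u) and np.linalg.norm(unproj(p,[[u.mean(),v.mean()]],xy[2])[0][:2]-np.array(xy[:2]))<40: return m.astype(float)
E
python3 - <<'E'
from h import *
p=camera("wrist"); H=-np.pi/2
for t,parts,z,q in(("jig",JIG,0,[543,-123,H]),("pin",PIN,7,[564,-117,H]),("dowel",[cyl(-30,30,7,7)],7,[512,-122,H])):
    m=near(p,t,[*q[:2],7])
    if m is None: print(t,"none"); continue
    r,f=fit([(p,m)],parts,z,q); print(t,r.round(3).tolist(),round(f,3))
movep([553,255,280],Q(np.pi/2)); p=shot("wrist","w2")
m=near(p,"pick",[553,270,84]); print([(round(d["score"],2),np.round(d["location"],1).tolist()) for d in spot_point(p,"pick")])
r,f=fit([(p,m)],PICK,84,[553,280,H]); print("pick",r.round(3).tolist(),round(f,3),read_clock())
im=cv2.imread("pics/w2.png"); rr=render(p,PICK,r,84); 
for mk,c in((rr,(0,255,0)),(m,(0,0,255))): cv2.drawContours(im,cv2.findContours((mk>.5).astype(np.uint8),0,1)[0],-1,c,1)
cv2.imwrite("pics/w2o.png",im)
E
```

```text
jig [537.402, -123.348, -1.721] 0.073
pin [560.428, -119.473, -1.713] 0.174
dowel [512.467, -122.783, -1.713] 0.092
[(0.57, [551.5, 277.7, 84.4])]
pick [550.351, 277.752, -1.329] 0.085 5.6917
```

View pics/w2o.png

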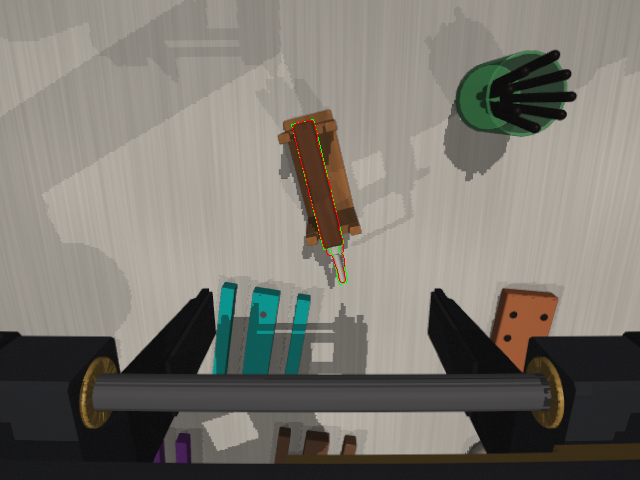

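The overlay at (320,190) matches the pick, with its hook end at (343,281). In the jig frame the pin is at (-7, 22) and the dowel at (-, -25), which agrees with the description.

Candidates in w1: brown (325,175), purple (540,175), turquoise (400,20) and (380,345). Only the brown one is wooden and holds the pin. I'll confirm it in a crop.

```bash
cat > st.py <<'E'
import numpy as np
JQ=np.array([537.402,-123.348,-1.721]); PK=np.array([550.351,277.752,-1.329])
def j2w(x,y): c,s=np.cos(JQ[2]),np.sin(JQ[2]); return np.array([JQ[0]+c*x-s*y,JQ[1]+s*x+c*y])
def w2j(P): c,s=np.cos(JQ[2]),np.sin(JQ[2]); d=np.array(P)[:2]-JQ[:2]; return np.array([c*d[0]+s*d[1],-s*d[0]+c*d[1]])
def tcp(fx,fy,bottom): # TCP so that the foot's centre is at jig (fx,fy), its end at height bottom
    return [*j2w(fx-90,fy).tolist(),bottom+65-19]
E
python3 - <<'E'
import cv2
im=cv2.imread("pics/w1.png")[80:265,235:415]
cv2.imwrite("pics/c1.png",cv2.resize(im,None,fx=3,fy=3,interpolation=cv2.INTER_CUBIC))
E
```

```text
(no output)
```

View pics/c1.png

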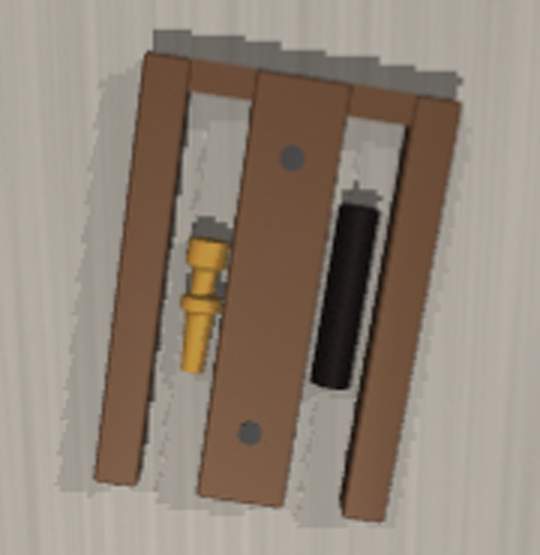

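The crop confirms it: brass pin in the left slot with its head at crop (208,250) and the slot closed at the top (225,95), black dowel in the right slot. Now I'll grasp the pick and hover over the slot.

```bash
python3 - <<'E'
from h import *; from st import *
g=Q(PK[2]+np.pi)
movep([*PK[:2],130],g); move_l([*PK[:2],65],feed=120); set_gripper(10)
print("grip",read_grip_width(),read_finger_force(),read_contact_force())
move_l([*PK[:2],140],feed=120); print(read_contact_force())
movep(tcp(38,24.5,60),Q(JQ[2]+np.pi)); print(read_position(),tcp(38,24.5,60),read_clock(),read_grip_width())
for n in("side","scene"):
    p=shot(n,n+"1"); q=[*j2w(38-90,24.5),JQ[2]]; im=cv2.imread(f"pics/{n}1.png")
    for parts,qq,z,c in((PICK,q,125,(0,255,0)),(JIG,JQ,0,(255,255,0))):
        for P in parts: cv2.polylines(im,[cv2.convexHull(proj(p,place(P,qq,z)).astype(np.float32)).astype(int)],True,c,1)
    u,v=proj(p,[[*j2w(0,0),60]])[0].astype(int)
    cr=np.hstack([a[max(v-80,0):v+80,max(u-65,0):u+65] for a in(cv2.imread(f"pics/{n}1.png"),im)])
    cv2.imwrite(f"pics/{n}1c.png",cv2.resize(cr,None,fx=3,fy=3))
E
```

```text
grip 18.146441415199675 29.996111690998077 [ 0.19974883  0.82920147 -0.11600547]
[-0.55459221  0.13253583 -0.05399552]
[569.59014562 -74.74297505 105.9907785 ] [569.4074000201219, -75.59965584491974, 106] 10.3333 17.933394279252724
```

View pics/side1c.png

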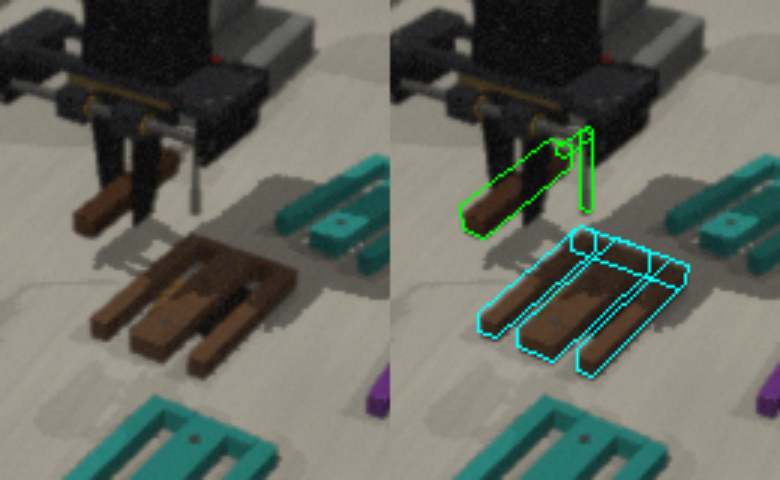

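View pics/scene1c.png

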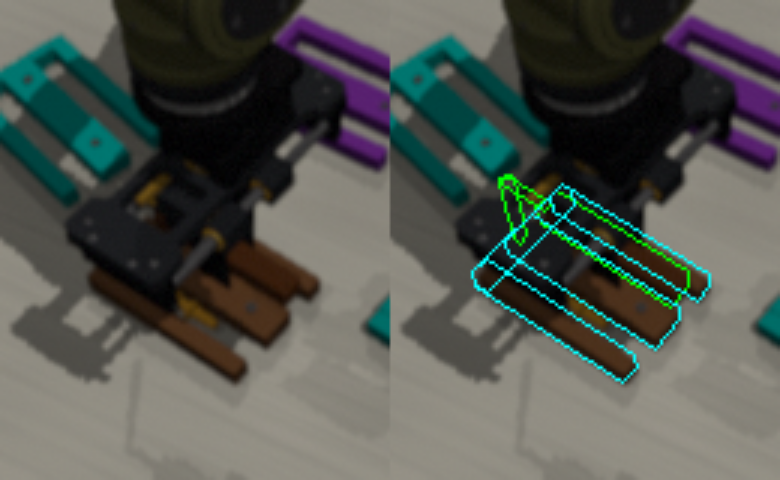

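In the side crop the held pick's foot ends at (195,212), matching the model at (196,212). The jig outline also fits in both views. I'll lower it with a force check and drag.

```bash
python3 - <<'E'
from h import *; from st import *
import sys
f0=np.array(read_contact_force())
def chk(t,lim=4):
    f=np.array(read_contact_force())-f0; print(t,f.round(1),np.round(read_position(),1))
    if np.linalg.norm(f)>lim: print("STOP"); sys.exit()
move_l(tcp(38,24.5,25),feed=100); chk("above")
move_l(tcp(38,24.5,12),feed=40); chk("in")
move_l(tcp(38,24.5,3),feed=40); chk("down")
for x in (20,0,-25,-50,-75,-93): move_l(tcp(x,24.5,3),feed=60); chk(x,8)
move_l(tcp(-85,24.5,3),feed=40); move_l(tcp(-85,24.5,60),feed=120); chk("up")
print(read_clock(),read_grip_width())
p=shot("scene","scene2"); s=shot("side","side2")
for c in(p,s):
  for t in("pin","dowel","jig"): print(t,[(round(d["score"],2),w2j(d["location"]).round(1).tolist()) for d in spot_point(c,t)][:3])
cr=[]
for c,n in((p,"scene2"),(s,"side2")):
    u,v=proj(c,[[*j2w(-40,0),10]])[0].astype(int); cr.append(cv2.imread(f"pics/{n}.png")[v-80:v+80,u-65:u+65])
cv2.imwrite("pics/c2.png",cv2.resize(np.hstack(cr),None,fx=3,fy=3))
E
```

```text
above [-0.2 -1.1 -0.3] [569.1 -75.3  70.5]
in [ 0.5 -0.4  0.4] [569.2 -75.6  57.7]
down [ 0.2 -0.1  0.4] [569.1 -75.6  48.5]
20 [ 0.3 -0.7 -0.2] [572.2 -57.3  49.1]
0 [-0.4 -0.2  0.1] [575.1 -37.6  48.9]
-25 [ 0.9 -0.9  0.6] [578.8 -13.   49. ]
-50 [ 0.5 -1.2  0. ] [582.6  11.8  49. ]
-75 [ 0.4 -0.2  0.1] [586.3  36.5  49. ]
-93 [ 0.5 -0.2  0.2] [589.   54.3  49. ]
up [-0.  -0.4  0.4] [587.5  46.  105.7]
15.8417 17.819400016192887
pin []
dowel [(0.64, [0.9, -22.0])]
jig [(0.95, [195.2, -54.7]), (0.92, [-0.4, 3.0]), (0.66, [30.4, -207.9])]
pin [(0.65, [-122.5, 23.6])]
dowel [(0.66, [3.4, -22.0])]
jig [(0.77, [-1.2, 2.1]), (0.62, [189.9, -54.5]), (0.61, [31.6, -208.8])]
```

View pics/c2.png

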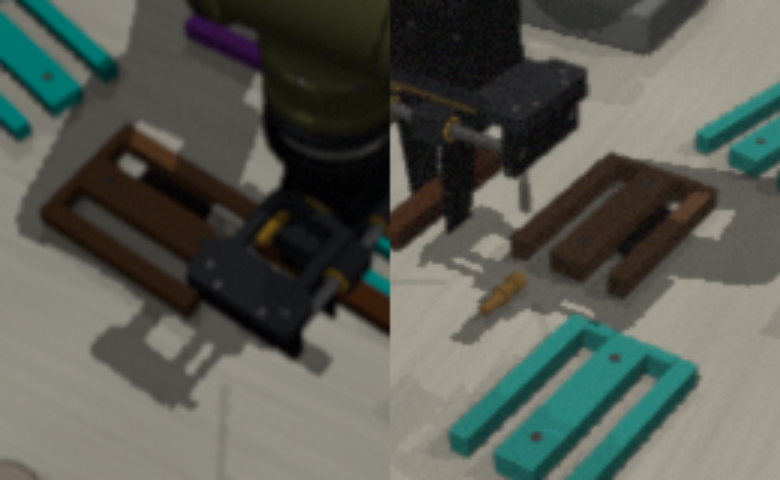

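The side crop shows the pin on the bench at (505,292), outside the jig. It's measured at jig x ≈ -118 to -122, so the clearance is about 25 mm. The dowel still lies in its slot. I'll return the pick.

```bash
python3 - <<'E'
from h import *; from st import *
g=Q(PK[2]+np.pi)
move_l([*j2w(-175,24.5).tolist(),140],feed=150)
movep([*PK[:2],140],g); wait(.2); print(read_position())
move_l([*PK[:2],85],feed=100); move_l([*PK[:2],65.3],feed=40); wait(.3)
print(read_position(),read_contact_force()); set_gripper(60); wait(.2)
move_l([*PK[:2],150],feed=120); movep([553,255,280],Q(np.pi/2)); wait(.3)
p=shot("wrist","w3"); m=near(p,"pick",[553,270,84]); r,f=fit([(p,m)],PICK,84,PK); print("pick",r.round(3),round(f,3),"was",PK)
movep([541,-60,260],Q(-np.pi/2+.15)) if solve_ik([541,-60,260],Q(-np.pi/2+.15)) is not None else movep([541,-100,260],Q(-np.pi/2))
wait(.3); q=shot("wrist","w4")
for t,parts,z,q0 in(("jig",JIG,0,JQ),("pin",PIN,7,[*j2w(-118,24),JQ[2]]),("dowel",[cyl(-30,30,7,7)],7,[512,-122,JQ[2]])):
    m=near(q,t,[*q0[:2],7])
    if m is None: print(t,"none"); continue
    r,f=fit([(q,m)],parts,z,q0); print(t,r.round(2),w2j(r[:2]).round(1),round(f,3))
print(read_clock())
cv2.imwrite("pics/c3.png",np.hstack([cv2.resize(cv2.imread("pics/w3.png"),(400,300)),cv2.resize(cv2.imread("pics/w4.png"),(400,300))]))
E
```

```text
[550.91527546 276.31287096 139.94695228]
[550.32129191 277.72650362  65.13685405] [ 0.06370729 -0.86805967 -1.33880884]
pick [550.031 277.767  -1.332] 0.093 was [550.351 277.752  -1.329]
jig [ 537.54 -123.59   -1.71] [0.2 0.2] 0.076
pin [577.59  -8.18  -1.71] [-119.9   22.5] 0.24
dowel none
24.9083
```

View pics/c3.png

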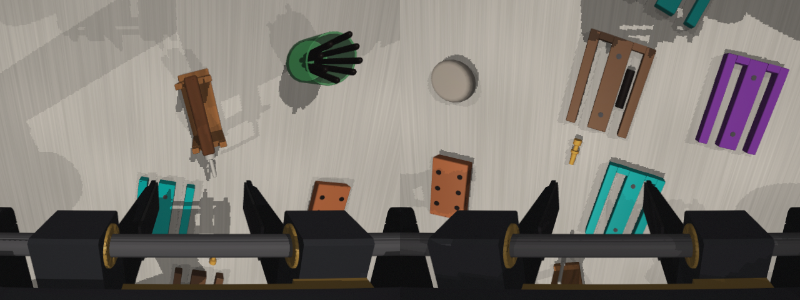

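The pick is back on its rest at (200,115), within 0.4 mm of where it was. The pin at (574,150) is clear of the jig by about 28 mm, and the dowel at (625,88) is still in its slot. The robot is touching nothing.

```bash
python3 -c "
from bench import *
print(job_done())"
```

```text
the job is handed in; nothing more can be done
None
```

The job is handed in, at about 25 s of the 48 s: the brass pin lies on the bench about 28 mm clear of the jig, the dowel still lies in its slot with no visible shift, and the pick is back on its rest within 0.4 mm of where it was.

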